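# Release the red bauble into the gift box with the rocker gate

### The arm

A 7-joint arm with a two-finger parallel gripper is mounted at the origin on a cart in front of the work surface, level with it; the furniture and walls round the work are solid. World frame = base frame: x ahead of the robot, y to its left, z up, the work surface at z = 0. Lengths are in mm, angles in rad, forces in N, time in s.
With the tool pointing down it reaches from about 400 to 875 mm from the base axis. Payload 4.4 kg.
Tool frame: the origin (TCP) lies midway between the tips of the shut fingers; the grasp point (between the pads) lies 19 mm behind it (ctrl.pinch_z is the distance from the TCP to the grasp point, in mm); z points along the fingers, y is the line along which they close (so a half turn about z gives the same grasp; the last joint's range is limited). The gripper opens to 85 mm and grips with 20 to 120 N. Pads are 22 mm wide; open, the fingers measure 114 mm over their backs; the gripper's body (76 mm by 85 mm) begins 54 mm behind the grasp point. The pads swing forward as they close: fully open they stand 13 mm farther back than shut.
Start: joints at [1.037, 0.628, 0.038, 1.517, -0.027, 0.996, -0.02], TCP at [293.129, -580.167, 231.313] pointing down, gripper open.
Joint ranges: [-3.06, 3.06], [-0.37, 2.12], [-1.25, 1.32], [0.18, 2.47], [-1.1, 4.24], [0.23, 1.98], [-2.94, 2.94]. Speed limits (rad/s): [2.57, 2.57, 3.14, 3.14, 3.14, 3.14, 3.14].

### API

Orientations are given as [roll, pitch, yaw] about the fixed x, y, z axes, in that order (R = Rz(yaw) Ry(pitch) Rx(roll)).
In Python, from cell import read_state, cams, order, ctrl gives the robot as it stands.
- The arm moves only by the tool move_arm, never from a script. Its argument "targets" is text: rows parted by semicolons, each of 7 numbers parted by spaces: the gripper's target within -1 to 1 (fully open at 1, half-way at 0, shut at -1), then the shift along the tool's x, y, z in cm, then the turn, a rotation vector about the tool's x, y, z in degrees. A call has 1 to 5 rows; each row shifts and turns the commanded pose from where the row before left it, along the tool's axes as they then stand; what a row does not reach is not made up. A row lasts 1/12 s, in which the tool goes at most 41.7 mm and 7.16 degrees, less where a joint would pass 70% of its speed; a pose out of reach is approached as far as the arm can. A call with a gripper value outside its range is refused whole. The fingers move at their own pace and stop on an object; the grip force is fixed at half the most. Time passes only in rows, so rows that do not move let the fingers close. It gives the time, the measured TCP pose, the force, the opening and the grip force at its end, in the units of the state.
- read_state(): the state, without advancing time (a new reading comes with each control period).
- cams.get_image(name): name is "side" or "top"; returns a dict with "color" (384x512x3 uint8, red, green, blue), "fovy" (degrees; the focal length in pixels is half the picture's height over the tangent of half this angle, whatever the lens; pixels are square), "cx", "cy" (the principal point, pixels), "rvec" (rotation vector, rad) and "tvec" (3), from world to camera coordinates, as OpenCV has them. Camera axes: x right, y down, z forward; pixel columns grow to the right and rows downward; lengths in mm; the calibration is good to about 2 mm. A picture is of the moment at which its call begins. There is no depth.
- order.finish_job(): hands the job in; it is judged then, once.
The state is a dict: "clock": time; "qpos": joint angles; "qd": joint speeds; "tau": joint torques, N m; "eef_pos": TCP position; "tool_rot": TCP orientation; "force": force on the tool from outside, world axes, zero at the start; "torque": the same for the moment, N m; "width": finger opening in mm; "gripper_force": force on a finger pad.
Only numpy, scipy, OpenCV 4.12 (cv2) and the standard library are available. Lean on these libraries where they do the work, as an engineer would, in place of code of your own. Each camera call takes 0.05 s, during which the arm holds its last target. There are 200 camera calls.

### The job

Add the red bauble to the open gift box: with the fingertips, press down the black paddle of the lane that holds the red bauble, so that its rocking lever lifts the gate and the bauble rolls out into the box, then let the paddle come back up so that the gate is shut again. Do not touch the baubles, the gates or the box, and do not pick anything up; leave the other lever alone so that the blue bauble keeps waiting behind its gate, and leave the box and the things around where they are.

Things in the scene. Friction and masses are not known exactly. Their poses are not given: they have to be found in the camera images.
- dispenser: two-lane bauble dispenser fixed on a plywood base 190 x 250 x 14 mm. Origin on the worktop midway between the lanes, below the gates; z up. Lanes lie at its x = -50 mm (near) and +50 mm (far) and slope down along its -y to outlets 68 mm high at y = -80. Above each lane a wooden lever pivots at y = +80, 140 mm high, between posts 152 mm high; gate at y = 0, paddle at y = +170
- near_paddle (a point): black rubber pad 40 x 40 x 10 mm on the near lane's lever, 90 mm from the pivot; this point: middle of the pad's top, 155 mm above the worktop at rest. Fully pressed it has sunk about 45 mm and tilted 0.5 rad with the lever, its middle shifted about 4 mm towards the gate; a spring (about 2.5 N at first, 7 N fully down) brings it back up
- far_paddle (a point): the same pad on the far lane's lever
- near_gate (a point): aluminium blade 34 mm wide that hangs from the other end of the near lever into the near lane; 80 mm from the pivot; this point is the middle of the blade's lower edge, 92 mm above the worktop when shut. It lifts when the paddle is pressed
- far_gate (a point): the same blade in the far lane
- near_rocker (a joint): angle of the near lever, rad: 0 = gate shut, paddle up; 0.5 = paddle fully down, gate fully lifted. The bauble can pass from about 0.35
- far_rocker (a joint): the same for the far lever
- red_bauble: glossy red ball, 38 mm across, small steel cap; origin at its centre. At the start it waits behind the gate of one lane or the other, centre about 105 mm above the worktop. It rolls out by itself about 1 s after the gate is up
- blue_bauble: glossy blue ball of the same size, behind the gate of the other lane
- gift_box: open kraft gift box, 222 x 137 mm, walls 56 mm high and 2 mm thick, loose; origin at the centre of its underside, long side along its x; inside from x = -110 to 110 mm, y = -70 to 64 mm. It stands below both outlets with its lid upright on the side away from the dispenser
- scissors: red-handled scissors lying on the worktop, 199 mm long, a bystander
- marker: black and white marker pen, 135 mm, a bystander
- ribbon_spool: spool of red ribbon, 32 mm high, a bystander

How it is judged:
By the outcome, as a careful person would: the job done as asked, in the order asked, and still so for the second after the job is handed in, with the robot touching nothing.
It also fails if it takes over 32 s, if anything falls off the work surface, if the arm or the gripper's body presses on something with over 40 N, if the wrist force passes 120 N, or if a joint passes its speed limit or range.

## Working session

There is one attempt and no reset: what is moved stays moved. The work goes in short steps, Python scripts to look and compute and a tool call to move; the robot and the scene stay as the last step left them, time stands still between calls to the robot, and variables do not carry over. Pictures are saved under pics/ and viewed, at most 10 in all, crops included, and the job is handed in when it is done.

Besides the shell and the picture viewer there is one more tool, called after ">>>" by a JSON object that holds its "fn" and its "kwargs", one argument or row to a line. move_arm: Moves the arm, as the interface text tells. Its arguments: {"type":"object","properties":{"targets":{"type":"string"}},"required":["targets"]}

```bash
mkdir -p pics; cat > h.py <<'E'
import numpy as np, cv2
from cell import read_state, cams, order, ctrl
def grab(n,f=None):
    d=cams.get_image(n)
    if f: cv2.imwrite('pics/'+f,d['color'][:,:,::-1])
    return d
def K(d):
    h=d['color'].shape[0]; f=h/2/np.tan(np.radians(d['fovy'])/2)
    return np.array([[f,0,d['cx']],[0,f,d['cy']],[0,0,1.]])
def ray(d,u,v):
    R=cv2.Rodrigues(np.array(d['rvec'],float))[0]; t=np.array(d['tvec'],float).ravel()
    return -R.T@t, R.T@np.linalg.inv(K(d))@np.array([u,v,1.])
def onz(d,u,v,z):
    c,r=ray(d,u,v); return c+r*(z-c[2])/r[2]
def proj(d,P):
    return cv2.projectPoints(np.array(P,float).reshape(-1,1,3),np.array(d['rvec'],float),np.array(d['tvec'],float),K(d),None)[0].reshape(-1,2)
E
python3 - <<'E'
from h import *
a=grab('top','t1.png');b=grab('side','s1.png')
for d in(a,b): print(d['fovy'],d['cx'],d['cy'],ray(d,256,192))
print(read_state())
E
```

```text
55.05542082327978 247.7790808501276 183.69991824537613 (array([ 423.9213015 ,    1.27063516, 1072.39326138]), array([ 0.05113749,  0.00952425, -0.99914957]))
52.936936225986045 257.42705438050507 194.13547264823495 (array([192.30032604, 818.81057276, 495.89111194]), array([ 0.31292671, -0.85258171, -0.41859965]))
{'clock': 0.1, 'qpos': array([ 1.0372148 ,  0.62923525,  0.03844796,  1.51825149, -0.02700754,
        0.99628178, -0.02001562]), 'qd': array([ 1.91207577e-04, -4.55853628e-04,  2.21597637e-03, -2.55726856e-03,
       -5.09618624e-04,  1.28926700e-03, -3.35082787e-05]), 'tau': array([ 3.34345081e-03, -5.64537692e+01,  1.23051502e+00, -1.93973994e+01,
        1.13172378e-02,  5.41133704e-03, -1.25353833e-05]), 'eef_pos': array([ 292.87311916, -579.67220518,  230.4982835 ]), 'tool_rot': array([-3.13993472e+00,  1.07147836e-05,  4.67759601e-01]), 'force': array([ 0.16030995,  1.01644476, -0.67098119]), 'torque': array([-0.01387776,  0.00056861,  0.03002305]), 'gripper_force': 0.0, 'width': 85.42606204920791}
```

View pics/t1.png

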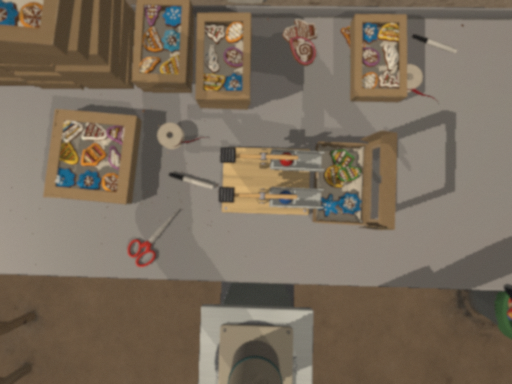

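View pics/s1.png

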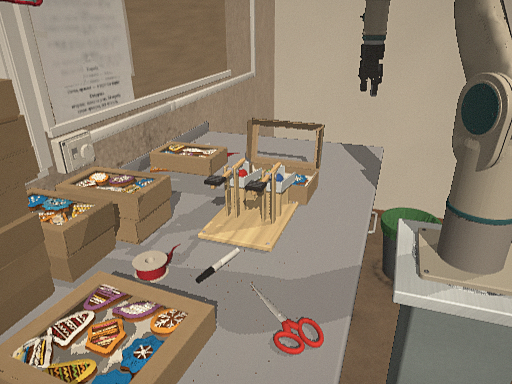

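The top view shows red at about (287,158), so the red bauble is in the far lane. Its black paddle is at (228,154), and the near paddle is at (226,195). The side view agrees. Next I measure the paddles.

```bash
python3 - <<'E'
from h import *
d=grab('top'); im=d['color'].astype(int)
m=((im.max(2)<60)).astype(np.uint8); m[:, :215]=0; m[:,242:]=0; m[:140]=0; m[210:]=0
n,l,s,c=cv2.connectedComponentsWithStats(m)
for i in range(1,n):
    if s[i,4]>20: print(s[i],c[i],onz(d,*c[i],152))
hs=cv2.cvtColor(d['color'],cv2.COLOR_RGB2HSV)
r=((hs[...,0]<6)|(hs[...,0]>174))&(hs[...,1]>150); b=(abs(hs[...,0].astype(int)-107)<12)&(hs[...,1]>150)
for q in (r,b):
    q=q.copy(); q[:,:255]=0;q[:,310:]=0;q[:145]=0;q[205:]=0
    v,u=np.nonzero(q); print(len(u),u.mean(),v.mean(),onz(d,u.mean(),v.mean(),110))
print(onz(d,380,140,150))
print([onz(d,*p,14) for p in((222,213),(310,213))])
big=cv2.resize(d['color'][120:240,200:410],None,fx=3.8,fy=3.8,interpolation=2); cv2.imwrite('pics/t2.png',big[:,:,::-1])
d=grab('side'); cv2.imwrite('pics/s2.png',cv2.resize(d['color'][100:260,180:350],None,fx=3.6,fy=3.6,interpolation=2)[:,:,::-1])
c=[(503,58,152)]; print(proj(d,c))
E
```

```text
49 285.6326530612245 161.87755102040816 [554.26870693 -65.25155097 110.        ]
4 283.75 201.0 [451.57396659 -62.3744923  110.        ]
[ 609.51170188 -297.22829131  150.        ]
[array([415.24768396, 107.39497722,  14.        ]), array([ 422.12163989, -144.02357065,   14.        ])]
[[243.02168699 178.52631555]]
```

View pics/t2.png

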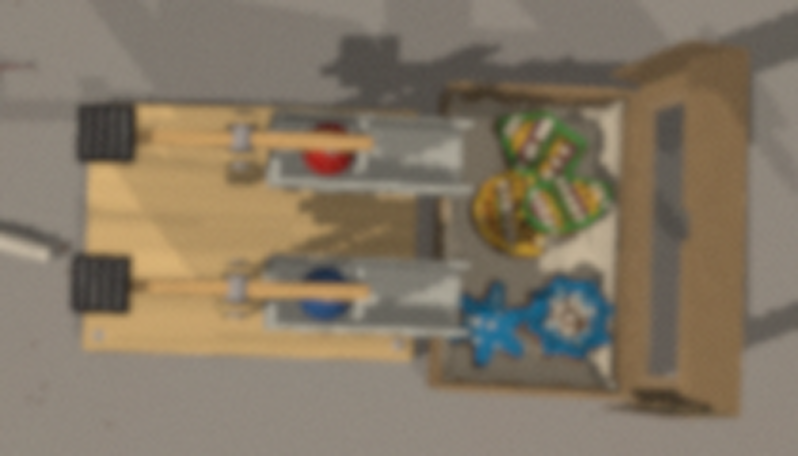

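View pics/s2.png

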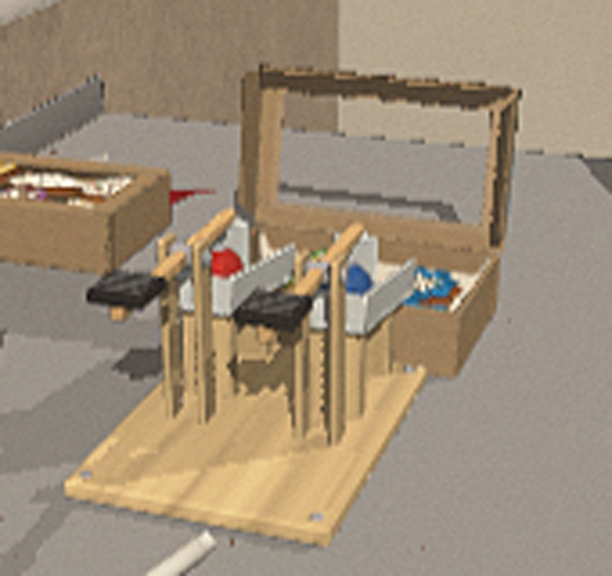

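The crops confirm red is behind the far gate. The far paddle's centre is at about (228.2,154.7) in top and (215,180) in side, and the lid stands tall. Next I triangulate.

```bash
python3 - <<'E'
from h import *
a=grab('top');b=grab('side')
for ua,ub in(((228.2,154.7),(215.3,180)),((226.6,194.5),(255.8,184.7))):
    c,r=ray(a,*ua);e,s=ray(b,*ub)
    k=np.linalg.lstsq(np.c_[r,-s],e-c,rcond=None)[0]
    print(onz(a,*ua,155),onz(b,*ub,155),c+r*k[0],e+s*k[1])
print([onz(b,u,v,0) for u,v in((0,0),)])
# lid top corners: side px
p=[(252,118.5),(324,125)]; 
for q,x in zip(p,[(388,133),(374,226)]):
    c,r=ray(a,*x);e,s=ray(b,*q);k=np.linalg.lstsq(np.c_[r,-s],e-c,rcond=None)[0];print('lid',c+r*k[0],e+s*k[1])
print(read_state()['clock'])
E
```

```text
[563.0370164   82.34819704 155.        ] [556.96078915  92.42744432 155.        ] [563.72711464  82.75039088 150.44917351] [562.14704304  82.09671832 150.15179726]
[462.74787669  83.23389076 155.        ] [460.5879197   88.52133578 155.        ] [462.84935602  83.44811456 152.6022491 ] [462.49510569  83.32990154 152.57669468]
[array([-12524.85183391,  11319.31898993,      0.        ])]
lid [ 616.93511922 -300.24857661  198.72030877] [ 613.63159616 -301.40307985  198.38892539]
lid [ 396.37419728 -266.52359635  202.84534211] [ 380.88486371 -269.59204723  204.28103036]
0.3
```

Far paddle top is at about (563, 82, 155) mm and the lid reaches about 205 mm. I'll shut the fingers, raise, turn the yaw to 0, then traverse.

>>> {"fn": "move_arm", "kwargs": {
  "targets": "-1 0 0 -2 0 0 6.7; -1 0 0 -2 0 0 6.7; -1 0 0 -2 0 0 6.7; -1 0 0 -1.5 0 0 6.7; -1 0 0 0 0 0 0"
}}

```text
clock: 0.72
eef_pos: [294.0, -581.9, 309.9]
tool_rot: [3.136, -0.003, -0.003]
force: [-0.3, -0.5, -0.1]
width: 25.4
gripper_force: 0.0
```

>>> {"fn": "move_arm", "kwargs": {
  "targets": "-1 1.35 -3.3 0 0 0 0; -1 1.35 -3.3 0 0 0 0; -1 1.35 -3.3 0 0 0 0; -1 1.35 -3.3 0 0 0 0; -1 1.35 -3.3 0 0 0 0"
}}

```text
clock: 1.13
eef_pos: [360.7, -413.1, 305.4]
tool_rot: [-3.141, 0.001, 0.003]
force: [0.5, -0.3, -0.4]
width: 0.2
gripper_force: 0.0
```

>>> {"fn": "move_arm", "kwargs": {
  "targets": "-1 1.35 -3.3 0 0 0 0; -1 1.35 -3.3 0 0 0 0; -1 1.35 -3.3 0 0 0 0; -1 1.35 -3.3 0 0 0 0; -1 1.35 -3.3 0 0 0 0"
}}

```text
clock: 1.55
eef_pos: [428.1, -248.3, 305.7]
tool_rot: [-3.141, 0.001, 0.003]
force: [0.3, 0.2, -0.0]
width: -0.3
gripper_force: 0.0
```

>>> {"fn": "move_arm", "kwargs": {
  "targets": "-1 1.35 -3.3 0 0 0 0; -1 1.35 -3.3 0 0 0 0; -1 1.35 -3.3 0 0 0 0; -1 1.35 -3.3 0 0 0 0; -1 1.35 -3.3 0 0 0 0"
}}

```text
clock: 1.97
eef_pos: [495.5, -83.3, 305.7]
tool_rot: [-3.142, 0.001, 0.003]
force: [0.5, -0.2, -0.1]
width: -0.5
gripper_force: 0.0
```

>>> {"fn": "move_arm", "kwargs": {
  "targets": "-1 1.35 -3.3 0 0 0 0; -1 1.35 -3.3 0 0 0 0; -1 1.35 -3.3 0 0 0 0; -1 1.35 -3.3 0 0 0 0; -1 0 0 0 0 0 0"
}}

```text
clock: 2.38
eef_pos: [551.1, 56.2, 305.3]
tool_rot: [-3.136, -0.001, 0.013]
force: [-0.3, 1.8, 1.1]
width: 0.2
gripper_force: 0.0
```

Now over (563,82), descending to about 185 mm.

>>> {"fn": "move_arm", "kwargs": {
  "targets": "-1 1.2 -2.6 2 0 0 0; -1 0 0 3.5 0 0 0; -1 0 0 3.5 0 0 0; -1 0 0 3 0 0 0; -1 0 0 0 0 0 0"
}}

```text
clock: 2.8
eef_pos: [556.7, 72.2, 180.2]
tool_rot: [3.14, 0.012, 0.003]
force: [-0.7, -0.8, -0.0]
width: 0.0
gripper_force: 0.0
```

```bash
python3 - <<'E'
from h import *
a=grab('top');b=grab('side')
im=np.hstack([cv2.resize(a['color'][110:230,200:320],(480,480),interpolation=2),cv2.resize(b['color'][80:240,180:280],(300,480),interpolation=2)])
cv2.imwrite('pics/c3.png',im[:,:,::-1]); print(read_state()['eef_pos'],proj(b,[read_state()['eef_pos']]))
E
```

```text
[560.92000803  72.53078792 185.71779644] [[216.70568845 164.16548562]]
```

View pics/c3.png

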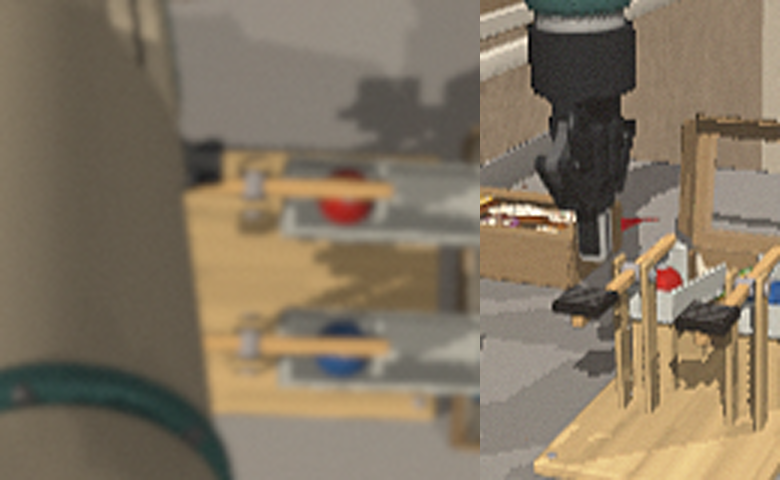

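The fingers are over the paddle, about 10 mm short in y (towards the pivot). I'll shift and press gradually.

>>> {"fn": "move_arm", "kwargs": {
  "targets": "-1 0.2 -1.3 0 0 0 0; -1 0 0 1.5 0 0 0; -1 0 0 1.5 0 0 0; -1 0 0 1 0 0 0; -1 0 0 1 0 0 0"
}}

```text
clock: 3.32
eef_pos: [565.6, 88.3, 138.0]
tool_rot: [-3.139, -0.005, 0.002]
force: [0.1, 3.4, 4.6]
width: 0.0
gripper_force: 2.2
```

>>> {"fn": "move_arm", "kwargs": {
  "targets": "-1 0 0 0.8 0 0 0; -1 0 0 0 0 0 0; -1 0 0 0 0 0 0"
}}

```text
clock: 3.57
eef_pos: [564.3, 86.5, 128.7]
tool_rot: [-3.141, -0.001, 0.001]
force: [1.3, 1.9, 2.9]
width: 0.3
gripper_force: 1.2
```

```bash
python3 - <<'E'
from h import *
a=grab('top');b=grab('side')
im=np.hstack([cv2.resize(a['color'][110:230,230:330],(400,480),interpolation=2),cv2.resize(b['color'][100:240,190:300],(377,480),interpolation=2)])
cv2.imwrite('pics/c4.png',im[:,:,::-1]); s=read_state();print(s['eef_pos'],s['force'],s['clock'])
E
```

```text
[563.98681608  85.92757598 128.85093473] [1.06945966 3.17234577 1.81528737] 3.6667
```

View pics/c4.png

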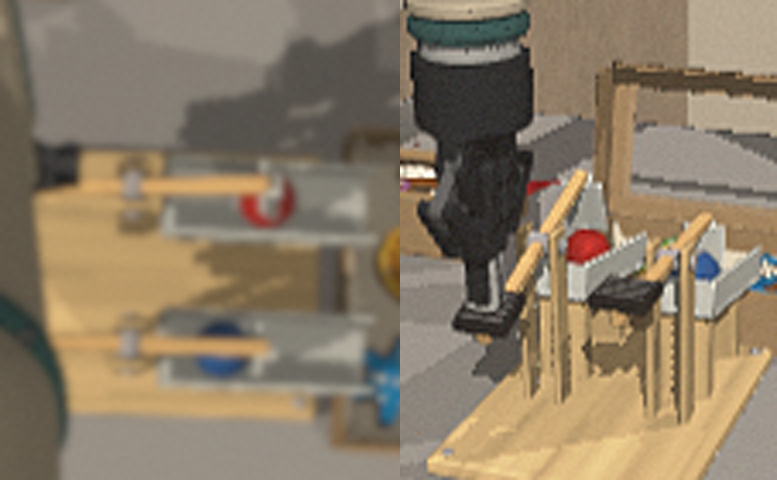

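The far lever has tilted and the red bauble is edging under its gate. I'll press about 9 mm more and hold.

>>> {"fn": "move_arm", "kwargs": {
  "targets": "-1 0 0 0.5 0 0 0; -1 0 0 0.4 0 0 0; -1 0 0 0 0 0 0; -1 0 0 0 0 0 0; -1 0 0 0 0 0 0"
}}

```text
clock: 4.08
eef_pos: [564.0, 84.6, 119.7]
tool_rot: [3.14, -0.001, -0.001]
force: [0.3, -1.3, 6.2]
width: 0.5
gripper_force: 2.4
```

>>> {"fn": "move_arm", "kwargs": {
  "targets": "-1 0 0 0 0 0 0; -1 0 0 0 0 0 0; -1 0 0 0 0 0 0; -1 0 0 0 0 0 0; -1 0 0 0 0 0 0"
}}

```text
clock: 4.5
eef_pos: [564.0, 84.6, 119.9]
tool_rot: [3.14, -0.001, -0.001]
force: [0.8, 0.5, 4.6]
width: 0.0
gripper_force: 2.4
```

>>> {"fn": "move_arm", "kwargs": {
  "targets": "-1 0 0 0 0 0 0; -1 0 0 0 0 0 0; -1 0 0 0 0 0 0; -1 0 0 0 0 0 0; -1 0 0 0 0 0 0"
}}

```text
clock: 4.92
eef_pos: [564.0, 84.6, 119.8]
tool_rot: [3.14, -0.001, -0.001]
force: [1.3, -0.4, 5.9]
width: 0.1
gripper_force: 2.4
```

>>> {"fn": "move_arm", "kwargs": {
  "targets": "-1 0 0 0 0 0 0; -1 0 0 0 0 0 0; -1 0 0 0 0 0 0; -1 0 0 0 0 0 0; -1 0 0 0 0 0 0"
}}

```text
clock: 5.33
eef_pos: [564.0, 84.6, 119.8]
tool_rot: [3.14, -0.001, -0.001]
force: [0.3, -0.3, 5.2]
width: 0.1
gripper_force: 2.4
```

```bash
python3 - <<'E'
from h import *
a=grab('top');b=grab('side')
im=np.hstack([cv2.resize(a['color'][110:230,250:400],(450,360),interpolation=2),cv2.resize(b['color'][100:240,190:325],(347,360),interpolation=2)])
cv2.imwrite('pics/c5.png',im[:,:,::-1]); s=read_state();print(s['eef_pos'],s['force'],s['clock'])
E
```

```text
[564.00248467  84.63384665 119.86886444] [ 0.43038016 -0.88274211  5.09884574] 5.4333
```

View pics/c5.png

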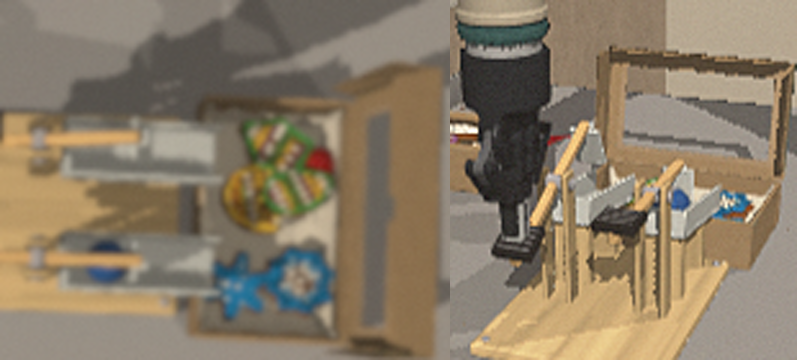

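The red bauble is now in the box, at crop (319,161) near the lid side, and its lane is empty. Blue is still waiting. I'll let the paddle up gently.

>>> {"fn": "move_arm", "kwargs": {
  "targets": "-1 0 0 -0.8 0 0 0; -1 0 0 -0.8 0 0 0; -1 0 0 -0.8 0 0 0; -1 0 0 -0.8 0 0 0; -1 0 0 -0.8 0 0 0"
}}

```text
clock: 5.85
eef_pos: [563.2, 85.0, 160.2]
tool_rot: [3.14, 0.001, -0.0]
force: [0.6, -0.3, 0.4]
width: -0.2
gripper_force: 0.0
```

>>> {"fn": "move_arm", "kwargs": {
  "targets": "-1 0 0 -2 0 0 0; -1 0 0 -3 0 0 0; -1 0 0 -3 0 0 0; -1 0 0 -3 0 0 0; -1 0 0 -3 0 0 0"
}}

```text
clock: 6.27
eef_pos: [562.1, 84.6, 300.5]
tool_rot: [3.14, 0.003, -0.001]
force: [1.7, -0.3, -0.7]
width: 0.1
gripper_force: 0.0
```

>>> {"fn": "move_arm", "kwargs": {
  "targets": "-1 0 -3 0 0 0 0; -1 0 -3 0 0 0 0; -1 0 0 0 0 0 0; -1 0 0 0 0 0 0; -1 0 0 0 0 0 0"
}}

```text
clock: 6.68
eef_pos: [562.8, 144.5, 298.9]
tool_rot: [3.139, 0.002, -0.0]
force: [0.0, -1.0, -0.1]
width: -0.1
gripper_force: 0.0
```

```bash
python3 - <<'E'
from h import *
a=grab('top');b=grab('side')
im=np.hstack([cv2.resize(a['color'][110:230,250:400],(450,360),interpolation=2),cv2.resize(b['color'][100:240,190:325],(347,360),interpolation=2)])
cv2.imwrite('pics/c6.png',im[:,:,::-1]); s=read_state();print(s['eef_pos'],s['force'],s['clock'])
E
```

```text
[563.2439487  143.90900223 298.97785701] [ 0.74610859 -0.98292384 -0.33338373] 6.7833
```

View pics/c6.png

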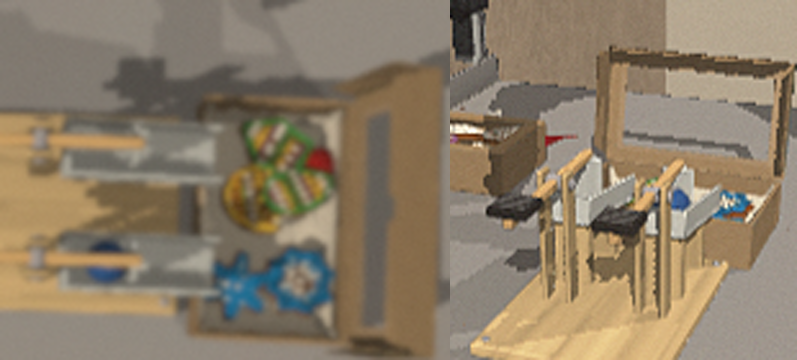

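The far lever is back level with its gate shut, red is resting in the box at (319,161), blue is still waiting, and the box hasn't moved.

```bash
python3 -c "
from h import *
print(order.finish_job())"
```

```text
the job is handed in; nothing more can be done
None
```

The red bauble rolled out of the far lane into the gift box, the far paddle is back up with its gate shut, the blue bauble is still behind its gate, and the job was handed in at about 7 s of the 32 s allowed.

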